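Comb the gel tray and dock it for casting

TASK

Get the gel tray ready for casting: take the wide comb (the one with ears that span the tray) from the comb stand and set it gently, without dropping it, down into the two notches of the tray while the tray still stands out in front of the casting dock. Then slide the tray with its comb along the bench, without lifting it, into the dock until its open end is shut fully home against the rubber stop wall, with the comb still fully seated, and let go. Leave the narrow comb and the other things on the bench where they are.

Things in the scene. Friction and masses are not known exactly. Their poses are not given: they have to be found in the camera images.
- comb_grip (a point): Wide white comb, 50 g, symmetric; point on its grip bar, 4 mm above mid-height. x along its length, y across, z up. Bar 84 long, 12 thick, 40 high: 24 mm below this point to 16 above. Ears at both ends reach 57 mm from centre, 10 thick, 10 high, undersides level with the bar's. Five teeth, 4 thick, hang 10 mm below the bar. 40 mm above the bench when seated in the tray.
- comb_foot (a point): Centre of the underside of the wide comb's teeth, 34 mm straight below comb_grip; same axes. It coincides with tray_seat when the comb is seated.
- small_comb_grip (a point): Narrow white comb, a bystander: 60 mm long, 12 thick, no ears, eight thin teeth, standing in the other groove of the stand. Point on its grip bar as for the wide comb.
- stand: Fixed grey comb stand, 130 x 100 mm, 12 high; origin at centre of its underside. Two grooves along its x, at y = +32 and -32 mm; which comb stands in which varies. The combs' bars rest on ridges 12 mm above the bench (each ridge pair 27 mm wide over all), teeth down in the groove; a comb lifts straight up.
- tray: Loose cream gel tray, 220 g, 110 long (x) x 100 wide (y) x 26 mm high, on the bench; origin at centre of its underside. x points to its open end, which leads into the dock. Floor 4 mm; side walls 5 thick, 26 high (90 mm between them); end wall 5 thick, 26 high at the trailing end only (outer face x = -55 mm); good to push on. Starts 165-200 mm short of home, up to 15 mm aside, 0.2 rad askew.
- tray_seat (a point): Where comb_foot lies when seated: tray x = +25 mm, y = 0, 6 mm above its underside; axes as the tray's. The notches, one in each side wall at this x, are 14 mm wide, 10 deep, bottom 16 mm above the bench. The comb lies across (its x along the tray's y), with 2 mm play each way along tray x and 3 along y; its ears then stick out 7 mm past the walls.
- dock: Fixed casting dock on a cream gel unit with blue panel (55 mm high, behind the stop). Origin on the bench where the tray's origin is when fully home; x points the way in, z up. Guide rails 12 mm high, inner faces at y = +52 and -52 mm, from x = -20 mm inwards; tray clearance 2 mm a side. When home, the tray's trailing wall stands about 2 mm out of the mouth.
- dock_mouth (a point): Middle of the dock's mouth on the bench, dock x = -53 mm; axes as the dock's. Flared guides, 12 mm high, narrow from about 138 mm apart here to 104 mm at dock x = -20 mm.
- dock_lips (a point): Midway between two lips that overhang the rails over dock x = +2 to +59 mm; inner edges at y = +51 and -51 mm, underside 29.5 mm above the bench, 4 mm thick. Ears of a seated comb (top 26 mm) slide under them; a comb not seated strikes them, and none can be set in once the tray is home.
- dock_stop (a point): Middle of the rubber face of the rigid stop wall (34 mm high), dock x = +55 mm, 13 mm above the bench; the tray's open end shuts against it.
- bottle: White bottle, 68 mm across, 150 mm high, a bystander. Origin at the centre of its underside.
- beaker: Glass beaker, 70 mm across, 85 mm high, a bystander. Origin at the centre of its underside.
- rack: White tube rack, 60 x 150 x 52 mm high, a bystander. Origin at the centre of its underside.
Not all that is in view belongs to the job. There is more than one size of the tray; the one meant has the size given above.

How it is judged (in metres and radians):
On the way, in this order (a step that is already met when the one before it is completed fails the run):
1. the wide comb is seated in the tray's notches and let go while the tray is still at least 11 cm short of home (distance between comb_foot and tray_seat below 0.006 m and z of comb_foot in the frame of tray_seat below 0.002 m and angle between the x axis of comb_grip and the y axis of tray, either way round below 0.12 rad and angle between comb_grip's own z axis and vertical below 0.15 rad and contact force between the fingers and comb below 0.05 N and x of tray in the frame of dock below -0.11 m), for 0.2 s.
2. the tray, with the comb in it, is on its way between the guides (x of tray in the frame of dock above -0.07 m and distance between comb_foot and tray_seat below 0.007 m).
At the end, for the whole second after the job is handed in: Tray flat on the bench in the dock, within 3 mm of home, 5 mm sideways, 0.06 rad of square; wide comb in its notches (foot within 6 mm of tray_seat, at most 2 mm above it, upright within 0.15 rad, across the tray within 0.12 rad); both at rest (x of tray in the frame of dock between -0.003 and 0.003 m and y of tray in the frame of dock between -0.005 and 0.005 m and height (world z) of tray below 0.003 m and angle between the x axis of tray and the x axis of dock, either way round below 0.06 rad and distance between comb_foot and tray_seat below 0.006 m and z of comb_foot in the frame of tray_seat below 0.002 m and angle between the x axis of comb_grip and the y axis of tray, either way round below 0.12 rad and angle between comb_grip's own z axis and vertical below 0.15 rad and linear speed of each of tray, comb below 0.01 m/s); the robot touches nothing.
It fails at once if the tray is lifted more than 15 mm off the bench (height (world z) of tray above 0.015 m).
It fails at once if the wide comb is dropped (falls free faster than 0.5 m/s) (contact force between each of the fingers, anything else and comb below 0.01 N and linear speed of comb above 0.5 m/s).
It fails at once if a bystander (narrow comb, bottle, beaker or rack) is moved more than 30 mm (distance of any of small_comb_grip, bottle, beaker, rack from where it was at the start of the episode above 0.03 m).
It also fails if it takes over 58 s, if anything falls off the work surface, if the arm or the gripper's body presses on something with over 40 N, if the wrist force passes 120 N, or if a joint passes its speed limit or range.

ROBOT

A 6-joint arm with a two-finger parallel gripper is mounted at the origin on the work surface. World frame = base frame: x ahead of the robot, y to its left, z up, the work surface at z = 0. Lengths are in m, angles in degrees, forces in N, time in s.
With the tool pointing down it reaches from about 0.35 to 0.85 m from the base axis. Payload 8.1 kg.
Tool frame: the origin (TCP) lies at the very end of the fingers, on their centre line; the grasp point (between the pads) lies 19 mm behind it; z points along the fingers, y is the line along which they close (so a half turn about z gives the same grasp; the last joint's range is limited). The gripper opens to 85 mm and grips with 20 to 120 N. Pads are 22 mm wide; open, the fingers measure 114 mm over their backs; the gripper's body (76 mm by 85 mm) begins 54 mm behind the grasp point. The pads swing forward as they close: fully open they stand 13 mm farther back than shut.
Start: joints at [-68.434, 7.471, 85.268, -0, 87.261, -4.893], TCP at [0.267, -0.537, 0.231] pointing down, gripper open.
Joint ranges: [-169.43, 169.43], [-51.17, 129.36], [1.28, 143.12], [-76.62, 256.62], [0, 156.53], [-152.29, 152.29]. Speed limits (degrees/s): [136.94, 136.94, 159.86, 180, 180, 180].

INTERFACE

Orientations are given as a 3x3 rotation matrix whose columns are the frame's x, y, z axes.
In Python, from cell import readout, optics, close_job gives the robot as it stands. The module is installed in compiled form; this text tells all that it offers.
- The arm moves only by the shell command python3 -m inch 'ROWS' [OPENING]. ROWS is JSON, a list that holds one entry, the list of rows, each a list of 6 numbers: the shift along the tool's x, y, z scaled (see below), then the turn, a rotation vector about the tool's x, y, z scaled (see below). In form: [[[x, y, z, wx, wy, wz], ...]]. A call has 1 to 10 rows; each row shifts and turns the commanded pose from where the row before left it, along the tool's axes as they then stand; what a row does not reach is not made up. The controller multiplies each number of a shift by 0.2 m and each number of a turn by 45 degrees. A row lasts 1/12 s, in which the tool goes at most 41.7 mm and 7.16 degrees, less where a joint would pass 70% of its speed; a pose out of reach is approached as far as the arm can. A call with a number of a shift or a turn outside -1 to 1 is refused whole. A call with a gripper value outside its range is refused whole. OPENING is the finger opening in mm, from 0 to 85.4, set as the call begins (- or left out, the last holds). The fingers move at their own pace and stop on an object; the grip force is fixed at half the most. Time passes only in rows, so rows that do not move let the fingers close. It gives the time, the measured TCP pose, the force, the opening and the grip force at its end, in the units of the state.
- readout.observe(): the state, without advancing time (a new reading comes with each control period).
- optics.grab_frame(name): name is "scene" or "top" or "wrist"; returns a dict with "img" (384x512x3 uint8, red, green, blue), "camera_matrix" (3x3 intrinsics, pixels), "position" and "attitude" of the camera in the world. Camera axes: x right, y down, z forward; pixel columns grow to the right and rows downward; lengths in m; the calibration is good to about 2 mm. A picture is of the moment at which its call begins. There is no depth.
- close_job(): hands the job in; it is judged then, once.
The state is a dict: "clock": time; "q": joint angles; "qvel": joint speeds; "joint_torque": joint torques, N m; "ee_pos": TCP position; "tool_rot": TCP orientation; "wrist_force": force on the tool from outside, world axes, zero at the start; "wrist_torque": the same for the moment, N m; "finger_gap": finger opening in m; "finger_force": force on a finger pad.
Only numpy, scipy, OpenCV 4.12 (cv2) and the standard library are available. Lean on these libraries where they do the work, as an engineer would, in place of code of your own. Each camera call takes 0.05 s, during which the arm holds its last target. There are 200 camera calls.

## Working session

There is one attempt and no reset: what is moved stays moved. The work goes in short steps, Python scripts to look and compute and a shell command to move; the robot and the scene stay as the last step left them, time stands still between calls to the robot, and variables do not carry over. Pictures are saved under pics/ and viewed, at most 10 in all, crops included, and the job is handed in when it is done.

```bash
mkdir -p pics
cat > h.py <<'E'
import numpy as np, cv2
from cell import readout, optics
def snap(name,fn,crop=None,s=1):
    f=optics.grab_frame(name); np.savez('pics/'+fn+'.npz',K=f['camera_matrix'],p=f['position'],R=f['attitude'],img=f['img'])
    im=cv2.cvtColor(np.array(f['img']),cv2.COLOR_RGB2BGR); save(im,fn,crop,s)
def save(im,fn,crop,s):
    if crop: im=im[crop[1]:crop[3],crop[0]:crop[2]]
    if s!=1: im=cv2.resize(im,None,fx=s,fy=s,interpolation=cv2.INTER_CUBIC)
    cv2.imwrite('pics/'+fn+'.png',im)
def load(fn):
    return np.load('pics/'+fn+'.npz')
def w(fn,u,v,z):
    d=load(fn); r=np.array(d['R']).reshape(3,3)@np.linalg.inv(d['K'])@np.array([u,v,1.]); p=d['p']
    return p+r*(z-p[2])/r[2]
def px(fn,P):
    d=load(fn); q=d['K']@(np.array(d['R']).reshape(3,3).T@(np.array(P)-d['p'])); return q[:2]/q[2]
E
python3 - <<'E'
from h import *
snap('top','top0',None,1.5); snap('scene','sc0',None,1.5)
for n in('top0','sc0'): d=load(n); print(d['p'],d['R'],d['K'])
print(readout.observe())
E
```

```text
[0.19517009 0.0327902  1.59562905] [[-0.07564312 -0.97048702  0.22898268]
 [-0.99713421  0.07390233 -0.01618068]
 [-0.00121921 -0.22955042 -0.97329601]] [[477.61076617   0.         256.77564191]
 [  0.         477.61076617 187.04913905]
 [  0.           0.           1.        ]]
[ 0.99005976 -0.5341955   0.98743534] [[ 0.79045539  0.48309058 -0.3765684 ]
 [ 0.61241051 -0.6349196   0.47098882]
 [-0.0115604  -0.6029101  -0.79772537]] [[430.31589113   0.         256.71316381]
 [  0.         430.31589113 193.995784  ]
 [  0.           0.           1.        ]]
{'clock': 0.1, 'q': array([-6.84342281e+01,  7.51212042e+00,  8.53233148e+01, -1.11379734e-03,
        8.72623958e+01, -4.89116072e+00]), 'qvel': array([ 0.00359728, -0.20556871, -0.10910585,  0.02951681, -0.03398579,
        0.02568773]), 'joint_torque': array([ 1.76988928e-03, -5.70952713e+01, -5.01941943e+01, -5.75694253e-05,
        8.11456761e-03, -7.90815102e-05]), 'ee_pos': array([ 0.2671608 , -0.53667636,  0.23033274]), 'tool_rot': array([[ 8.95269121e-01,  4.45525289e-01, -6.45671914e-04],
       [ 4.45525739e-01, -8.95267735e-01,  1.58080560e-03],
       [ 1.26239641e-04, -1.70290990e-03, -9.99998542e-01]]), 'wrist_force': array([ 0.73906322, -0.26808133, -0.44481641]), 'wrist_torque': array([-0.02619516,  0.00079456,  0.06112241]), 'finger_force': 0.0, 'finger_gap': 0.08549993467079267}
```

View pics/top0.png

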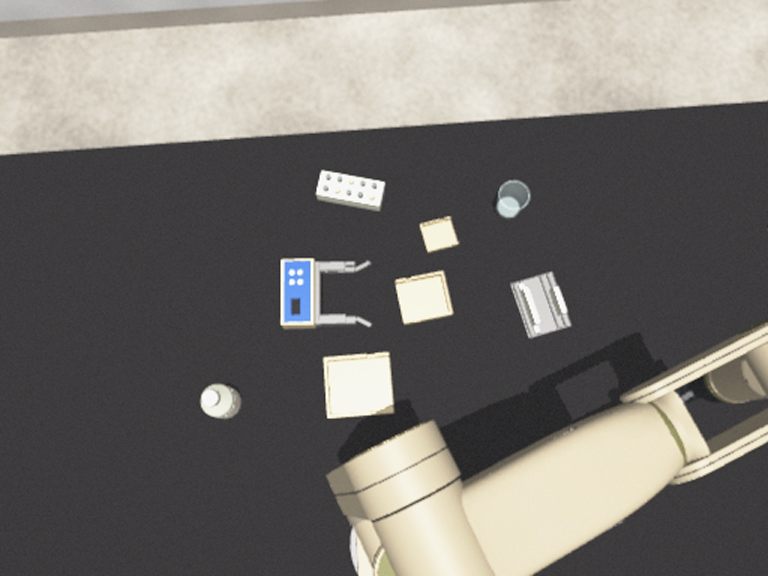

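View pics/sc0.png

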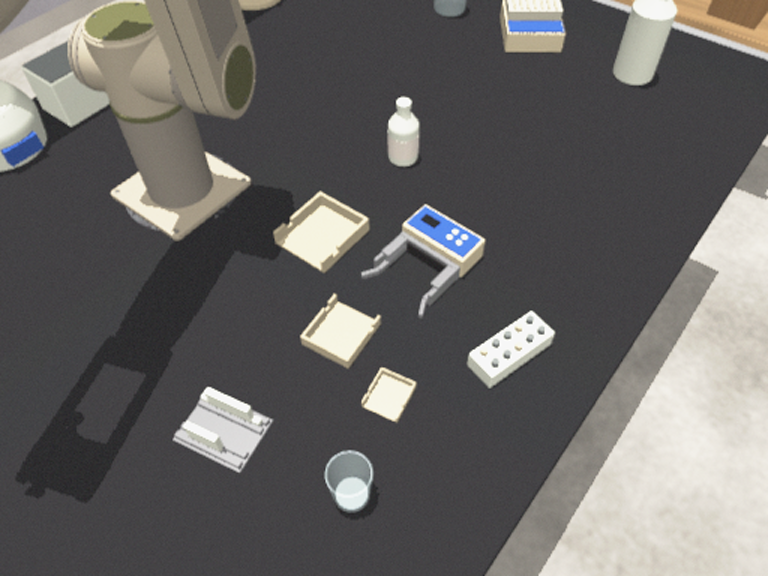

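The top view shows three trays (in 1.5x pixels): large at (358,385), medium at (424,298) in line with the dock mouth, and small at (439,234). The stand with two combs is at (540,304) and the dock at (330,293). I'll take enlarged crops to confirm which is which.

Run:
```python
from h import *
im=cv2.cvtColor(load('top0')['img'],cv2.COLOR_RGB2BGR)
save(im,'c1',(180,140,390,285),3.8)
im=cv2.cvtColor(load('sc0')['img'],cv2.COLOR_RGB2BGR)
save(im,'c2',(105,180,285,315),4.4)
```

```text
(no output)
```

View pics/c1.png

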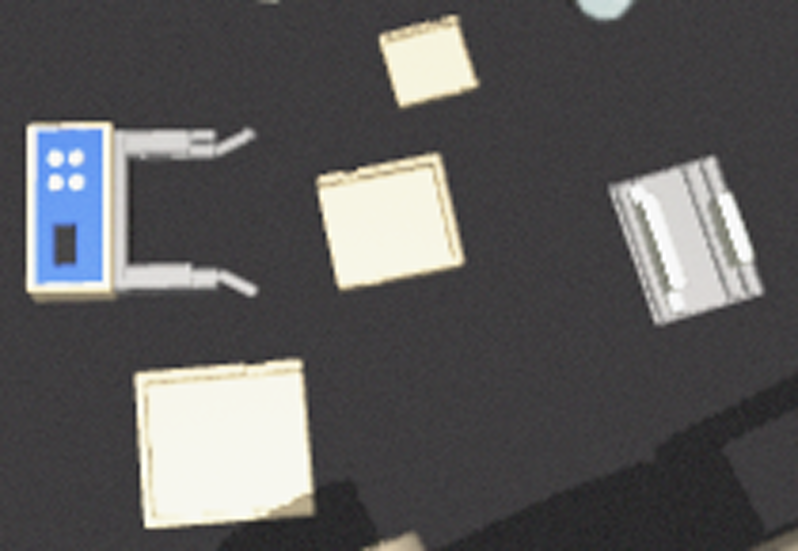

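View pics/c2.png

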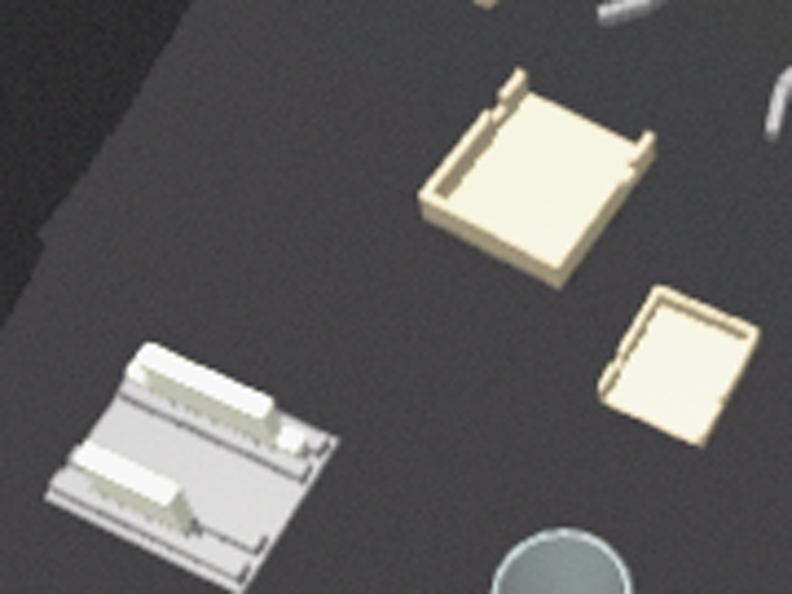

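Run:
```python
from h import *
np.set_printoptions(precision=4,suppress=True)
a=lambda x,y,z:w('top0',180+(x+.5)/3.8-.5,140+(y+.5)/3.8-.5,z)[:2]
b=lambda x,y,z:w('sc0',105+(x+.5)/4.4-.5,180+(y+.5)/4.4-.5,z)[:2]
def ang(v): return np.degrees(np.arctan2(v[1],v[0]))
T=[a(440,153,.026),a(465,264,.026),a(340,290,.026),a(318,178,.026)]
S=[b(559,272,.026),b(420,197,.026),b(520,71,.026),b(653,134,.026)]
for Q in(T,S):
    print('tray',np.mean(Q,0),[round(np.linalg.norm(Q[i]-Q[(i+1)%4]),3) for i in range(4)],ang(Q[2]-Q[1]),ang(Q[3]-Q[0]),ang(Q[0]-Q[1]))
for e in([a(637,190,.052),a(679,290,.052)],[b(271,408,.052),b(145,350,.052)]):
    print('comb',(e[0]+e[1])/2,np.linalg.norm(e[0]-e[1]),ang(e[0]-e[1]))
st=[a(610,185,.012),a(715,156,.012),a(763,294,.012),a(657,325,.012)]
print('stand',np.mean(st,0),ang(st[0]-st[3]),ang(st[1]-st[2]),ang(st[0]-st[1]),np.linalg.norm(st[0]-st[3]),np.linalg.norm(st[0]-st[1]))
print('dock flare',a(252,132,.012),a(255,292,.012))
print('lips end top', a(215,132,.034),a(215,287,.034), 'panel',a(110,123,.055),a(112,296,.055),a(27,123,.055),a(30,296,.055))
```

```text
tray [ 0.5211 -0.0765] [np.float64(0.103), np.float64(0.112), np.float64(0.103), np.float64(0.111)] 97.53438408723008 97.53120447306469 6.962400215037817
tray [ 0.5209 -0.0776] [np.float64(0.101), np.float64(0.11), np.float64(0.098), np.float64(0.113)] 97.1708709739394 98.68526182075657 6.079700770904103
comb [ 0.4815 -0.3041] 0.09411813841269782 15.748863937316667
comb [ 0.4792 -0.3087] 0.08322809810776607 12.075945170877603
stand [ 0.4873 -0.338 ] 11.664328430719078 11.516942538609252 101.31367190543075 0.13157015700974423 0.09912977381708614
dock flare [0.6151 0.0401] [0.4691 0.0478]
lips end top [0.6118 0.0728] [0.4723 0.082 ] panel [0.6213 0.1638] [0.4675 0.1701] [0.6269 0.2365] [0.4728 0.2404]
```

The medium tray measures 111 x 102 mm, which matches the description. The large one at (358,385) and the small one at (439,234) don't. The wide comb with ears is in the groove nearer the tray, at c1 (658,240). The narrow comb is at c1 (735,228).

- **Tray:** (0.521,-0.077), heading 97.5°
- **Comb:** (0.481,-0.307), heading 11.6°
- **Dock:** about (0.545,0.097), heading 87°

Next I'll work out the move to above the comb.

```bash
cat >> h.py <<'E'
from scipy.spatial.transform import Rotation as Rn
def goal(x,y,z,yh):
    """units of rows: total shift in tool axes (as it stands) and turn for tool pointing down, tool y at heading yh deg (mod 180)"""
    s=readout.observe(); R=np.array(s['tool_rot']).reshape(3,3); p=s['ee_pos']
    h=np.degrees(np.arctan2(R[1,1],R[0,1])); d=(yh-h+90)%180-90; h=np.radians(h+d)
    G=np.array([[-np.sin(h),np.cos(h),0],[np.cos(h),np.sin(h),0],[0,0,-1.]]).T
    print('pos',np.round(p,4),'yhead',round(np.degrees(np.arctan2(R[1,1],R[0,1])),2),'gap',round(s['finger_gap'],4),'F',np.round(s['wrist_force'],1),'t',round(s['clock'],2))
    print('shift',np.round(R.T@(np.array([x,y,z])-p)/.2,3),'turn',np.round(Rn.from_matrix(R.T@G).as_rotvec()/np.radians(45),3))
    print('after turn, shift',np.round(G.T@(np.array([x,y,z])-p)/.2,3))
E
python3 -c "
from h import *
goal(.481,-.307,.16,101.6)"
```

```text
pos [ 0.2672 -0.5367  0.2303] yhead -63.54 gap 0.0855 F [ 0.7 -0.3 -0.4] t 0.1
shift [ 1.469 -0.551  0.353] turn [-0.002  0.     0.33 ]
after turn, shift [ 1.278 -0.91   0.352]
```

```bash
python3 -m inch '[[[0.147,-0.055,0.035,0,0,0],[0.147,-0.055,0.035,0,0,0],[0.147,-0.055,0.035,0,0,0],[0.147,-0.055,0.035,0,0,0],[0.147,-0.055,0.035,0,0,0],[0.147,-0.055,0.035,0,0,0],[0.147,-0.055,0.035,0,0,0],[0.147,-0.055,0.035,0,0,0],[0.147,-0.055,0.035,0,0,0],[0.147,-0.055,0.035,0,0,0]]]' 40 && python3 -m inch '[[[0,0,0,0,0,0.11],[0,0,0,0,0,0.11],[0,0,0,0,0,0.11],[0,0,0,0,0,0],[0,0,0,0,0,0]]]'; python3 -c "
from h import *
goal(.481,-.307,.16,101.6)
snap('wrist','w1',None,1.5)
print(px('w1',[.481,-.307,.052]))"
```

```text
clock: 0.93
ee_pos: [0.4821, -0.3062, 0.1605]
tool_rot: [[0.895, 0.446, -0.001], [0.446, -0.895, 0.0], [-0.0, -0.001, -1.0]]
wrist_force: [0.4, 0.3, -0.4]
finger_gap: 0.0401
finger_force: 0.0
clock: 1.35
ee_pos: [0.4813, -0.3075, 0.1609]
tool_rot: [[0.979, 0.204, -0.001], [0.204, -0.979, 0.0], [-0.001, -0.001, -1.0]]
wrist_force: [0.6, -0.1, 0.2]
finger_gap: 0.0399
finger_force: 0.0
pos [ 0.4813 -0.3075  0.1609] yhead -78.23 gap 0.0399 F [ 0.6 -0.1  0.2] t 1.35
shift [-0.001 -0.003  0.004] turn [-0.001  0.001  0.004]
after turn, shift [-0.001 -0.003  0.004]
[255.89196198 188.63996008]
```

View pics/w1.png

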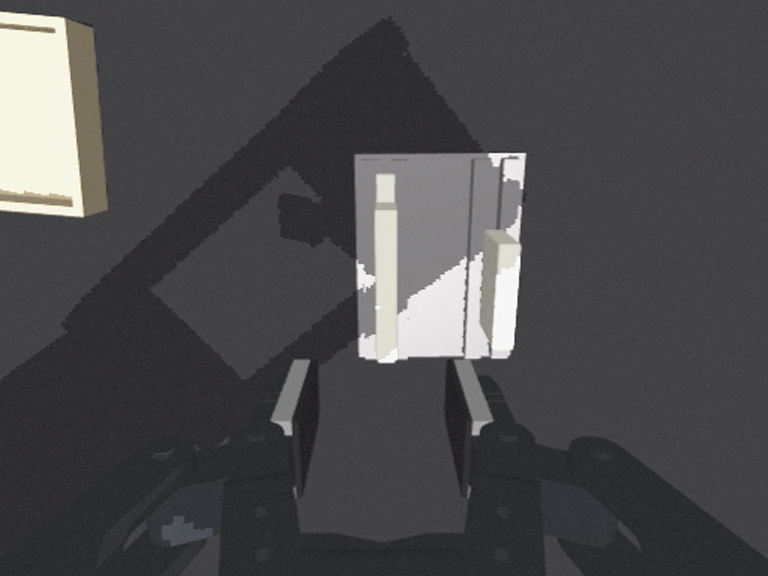

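The wide comb is at 1.5x pixels x 375-397, y 174-362, standing upright in the image with its ear tips at (385,175) and (387,362). The narrow comb is at (505,295).

```bash
python3 -c "
from h import *
f=lambda x,y,z:w('w1',(x+.5)/1.5-.5,(y+.5)/1.5-.5,z)
a,b=f(385.5,175,.022),f(387,362,.022);print(a,b,np.linalg.norm(a-b),(a+b)/2)
a,b=f(386,209,.052),f(387,340,.052);print(a,b, np.degrees(np.arctan2(*(a-b)[1::-1])))
c,d=f(375.5,280,.052),f(397,280,.052);print(c,d,np.linalg.norm(c-d))
goal(.481,-.307,.021,101.6)
"
```

```text
[ 0.5335472  -0.29689346  0.022     ] [ 0.42217675 -0.32127849  0.022     ] 0.11400880180692356 [ 0.47786198 -0.30908598  0.022     ]
[ 0.51956898 -0.29990705  0.052     ] [ 0.44944034 -0.31524357  0.052     ] 12.335879926733046
[ 0.48180946 -0.30219914  0.052     ] [ 0.48412418 -0.31330821  0.052     ] 0.011347663604738155
pos [ 0.4813 -0.3076  0.161 ] yhead -78.22 gap 0.0401 F [-0.2 -0.7 -0.3] t 1.4
shift [-0.001 -0.003  0.7  ] turn [-0.001  0.     0.004]
after turn, shift [-0.001 -0.003  0.7  ]
```

```bash
python3 -m inch '[[[-0.0175,0.003,0.1,0,0,0],[0,0,0.1,0,0,0],[0,0,0.1,0,0,0],[0,0,0.1,0,0,0],[0,0,0.1,0,0,0],[0,0,0.1,0,0,0],[0,0,0.06,0,0,0],[0,0,0.04,0,0,0],[0,0,0,0,0,0],[0,0,0,0,0,0]]]' && python3 -m inch '[[[0,0,0,0,0,0],[0,0,0,0,0,0],[0,0,0,0,0,0],[0,0,0,0,0,0],[0,0,0,0,0,0],[0,0,0,0,0,0]]]' 0; python3 -c "
from h import *
goal(.478,-.3088,.15,101.6)"
```

```text
clock: 2.23
ee_pos: [0.4783, -0.3091, 0.0216]
tool_rot: [[0.979, 0.202, -0.0], [0.202, -0.979, 0.0], [-0.0, -0.0, -1.0]]
wrist_force: [0.2, 0.7, -0.1]
finger_gap: 0.0403
finger_force: 0.0
clock: 2.73
ee_pos: [0.4793, -0.3097, 0.0229]
tool_rot: [[0.98, 0.201, 0.002], [0.201, -0.98, -0.002], [0.002, 0.002, -1.0]]
wrist_force: [-0.7, 0.0, 6.1]
finger_gap: 0.0109
finger_force: 59.3
pos [ 0.4793 -0.3097  0.0229] yhead -78.38 gap 0.0109 F [-0.7  0.   6.1] t 2.73
shift [-0.004 -0.005 -0.635] turn [ 0.003 -0.002  0.   ]
after turn, shift [-0.005 -0.006 -0.635]
```

```bash
python3 -m inch '[[[0,0,-0.03,0,0,0],[0,0,-0.07,0,0,0],[0,0,-0.1,0,0,0],[0,0,-0.15,0,0,0],[0,0,-0.15,0,0,0],[0,0,-0.15,0,0,0],[0,0,-0.05,0,0,0.09],[0,0,0,0,0,0]]]'; python3 -c "
from h import *
goal(.42,-.062,.165,97.5)"
```

```text
clock: 3.4
ee_pos: [0.4802, -0.3104, 0.1661]
tool_rot: [[0.992, 0.128, 0.006], [0.129, -0.992, -0.004], [0.005, 0.005, -1.0]]
wrist_force: [0.1, 0.3, -0.3]
finger_gap: 0.0109
finger_force: 59.3
pos [ 0.4802 -0.3104  0.1661] yhead -82.62 gap 0.0109 F [ 0.1  0.3 -0.3] t 3.4
shift [-0.139 -1.271 -0.002] turn [ 0.007 -0.007 -0.003]
after turn, shift [-0.136 -1.271  0.006]
```

```bash
python3 -m inch '[[[-0.014,-0.1,0,0.007,-0.007,0],[-0.014,-0.15,0,0,0,0],[-0.014,-0.15,0,0,0,0],[-0.014,-0.15,0,0,0,0],[-0.014,-0.15,0,0,0,0],[-0.014,-0.15,0,0,0,0],[-0.014,-0.15,0,0,0,0],[-0.02,-0.15,0,0,0,0],[-0.02,-0.12,0,0,0,0],[0,0,0,0,0,0]]]'; python3 -c "
from h import *
goal(.42,-.062,.165,97.5)
snap('wrist','w2',None,1.5)"
```

```text
clock: 4.23
ee_pos: [0.4153, -0.0571, 0.161]
tool_rot: [[0.991, 0.136, -0.009], [0.136, -0.991, 0.007], [-0.008, -0.008, -1.0]]
wrist_force: [-0.6, -1.3, -1.1]
finger_gap: 0.0113
finger_force: 59.4
pos [ 0.4153 -0.0571  0.161 ] yhead -82.17 gap 0.0113 F [-0.6 -1.3 -1.1] t 4.23
shift [ 0.02   0.027 -0.021] turn [-0.01   0.01   0.007]
after turn, shift [ 0.02   0.027 -0.02 ]
```

View pics/w2.png

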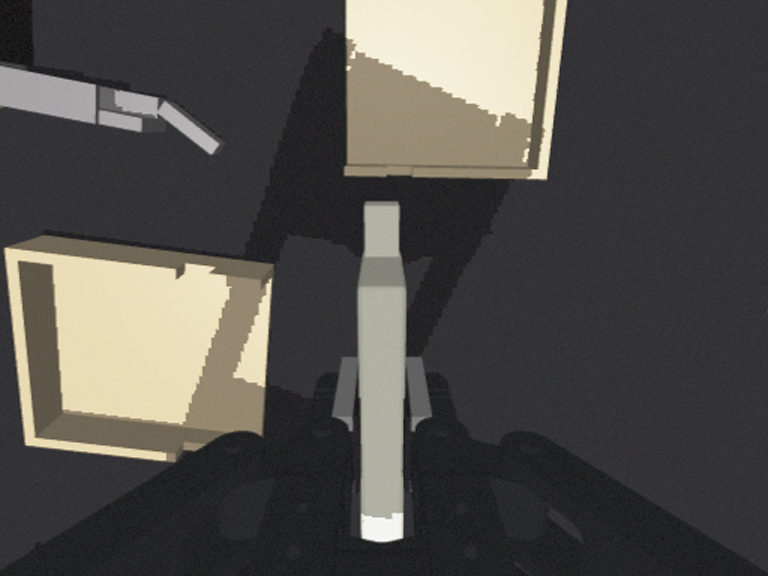

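```bash
python3 -c "
from h import *
d=load('w2');im=cv2.cvtColor(d['img'],cv2.COLOR_RGB2BGR)
save(im,'c3',(220,0,390,130),4.6); print(d['p'])"
```

```text
[ 0.4924419  -0.04614785  0.30354092]
```

View pics/c3.png

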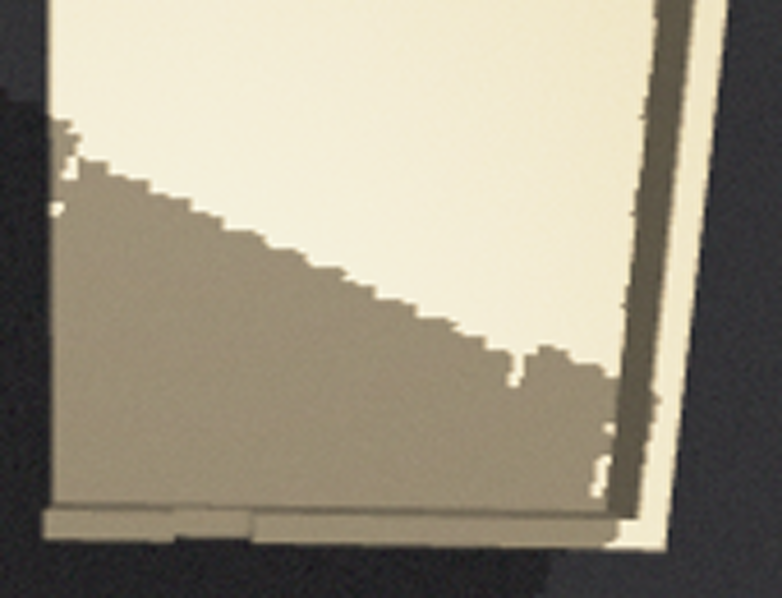

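The c3 crop shows the tray's near wall. Its outer top edge runs from the open-end corner (43,541) to the trailing corner (667,551), and the notch is at x 175-252.

```bash
python3 -c "
from h import *
f=lambda x,y,z:w('w2',220+(x+.5)/4.6-.5,(y+.5)/4.6-.5,z)
o,t,n=f(43,541,.026),f(667,551,.026),f(213,541,.026); t2=f(728,0,.026)
print(o,t,n,np.linalg.norm(o-t)); h=np.arctan2(*(o-t)[1::-1]); h2=np.arctan2(*(t2-t)[1::-1]);print(np.degrees([h,h2]))
ax=np.array([np.cos(h),np.sin(h)]); ay=np.array([-np.sin(h),np.cos(h)])
m=(o+t)[:2]/2; c=m-ay*.05; print('centre',c,'seat',c+.025*ax,'seat by notch',n[:2]-.05*ay)
g=lambda x,y,z:w('w2',(x+.5)/1.5-.5,(y+.5)/1.5-.5,z)
# comb ear far tip, bar: tool z .161 -> grip at .161+.0131
z=.161+.0131
print('bar top far end',g(382,287,z+.016),'ear tip far top',g(382,203,z-.014))
goal(*(c+.025*ax),.09,np.degrees(h))
"
```

```text
[ 0.46352635 -0.02667718  0.026     ] [ 0.47696432 -0.13687408  0.026     ] [ 0.46766211 -0.05666585  0.026     ] 0.1110132243723996
[96.95261296  7.21956122]
centre [ 0.51987766 -0.07572321] seat [ 0.51685145 -0.05090705] seat by notch [ 0.51729444 -0.05061343]
bar top far end [ 0.4560269  -0.05020244  0.1901    ] ear tip far top [ 0.4714774  -0.04783038  0.1601    ]
pos [ 0.4162 -0.0589  0.1613] yhead -82.17 gap 0.0114 F [-0.2  0.5 -0.5] t 4.28
shift [0.507 0.032 0.353] turn [-0.008  0.009  0.02 ]
after turn, shift [0.504 0.021 0.357]
```

```bash
python3 -m inch '[[[0,0,0,-0.008,0.009,0.02],[0.084,0.004,0.05,0,0,0],[0.084,0.004,0.06,0,0,0],[0.084,0.004,0.06,0,0,0],[0.084,0.004,0.06,0,0,0],[0.084,0.004,0.06,0,0,0],[0.084,0.004,0.06,0,0,0],[0,0,0,0,0,0],[0,0,0,0,0,0],[0,0,0,0,0,0]]]'; python3 -c "
from h import *
goal(.5172,-.0516,.045,97)
snap('wrist','w3',(100,80,400,305),2.6)"
```

```text
clock: 5.12
ee_pos: [0.5178, -0.0547, 0.0925]
tool_rot: [[0.993, 0.115, 0.0], [0.115, -0.993, -0.001], [0.0, 0.001, -1.0]]
wrist_force: [0.2, 0.4, -0.9]
finger_gap: 0.0108
finger_force: 59.3
pos [ 0.5178 -0.0547  0.0925] yhead -83.39 gap 0.0108 F [ 0.2  0.4 -0.9] t 5.12
shift [-0.001 -0.016  0.237] turn [ 0.001 -0.    -0.009]
after turn, shift [-0.001 -0.016  0.237]
```

View pics/w3.png

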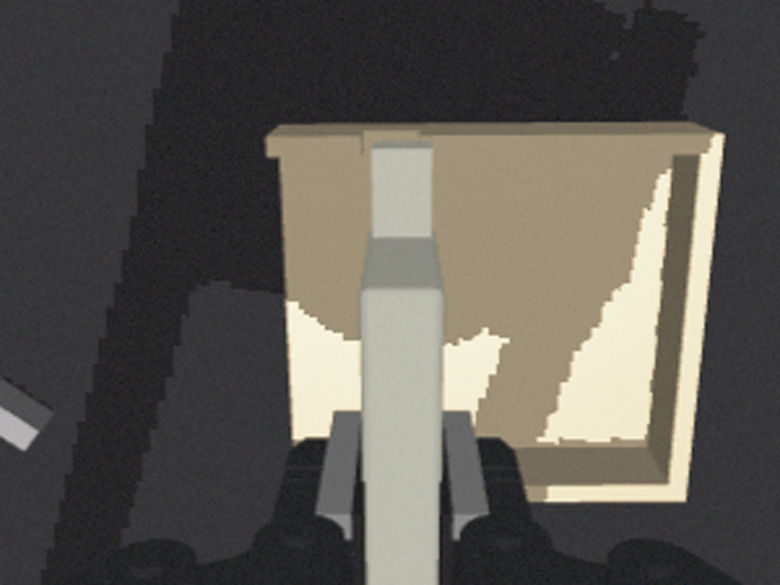

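The far notch shows at crop x 364-420, y 133. The comb's ear above it is at x 372-432, y 145, so it sits slightly to the trailing side.

```bash
python3 -c "
from h import *
f=lambda x,y,z:w('w3',100+(x+.5)/2.6-.5,80+(y+.5)/2.6-.5,z)
n=f(392,133,.026); o,t=f(267,130,.026),f(722,133,.026); print('notch',n,o,t,np.linalg.norm(o-t))
h=np.arctan2(*(o-t)[1::-1]);print(np.degrees(h))
e1,e2=f(372.5,146,.0916),f(432,146,.0916);print('ear tip',(e1+e2)/2,np.linalg.norm(e1-e2))
b1,b2=f(362,290,.1216),f(443,290,.1216);print('bar end',(b1+b2)/2,np.linalg.norm(b1-b2))
t2=f(688,500,.026); print(np.degrees(np.arctan2(*(t-t2)[1::-1])), np.linalg.norm(t-t2))
s=readout.observe();print(s['ee_pos'])
"
```

```text
notch [ 0.56740797 -0.04490413  0.026     ] [ 0.56467071 -0.01497657  0.026     ] [ 0.57651848 -0.12377739  0.026     ] 0.10944399404955621
96.21468435044444
ear tip [ 0.57370286 -0.04662943  0.0916    ] 0.009881288195623915
bar end [ 0.55815824 -0.0484491   0.1216    ] 0.01120950759521223
7.6153345971421675 0.10023091561235006
[ 0.51797555 -0.05461781  0.09298519]
```

```bash
python3 -m inch '[[[0.003,-0.014,0,0,0,-0.006],[0,0,0.04,0,0,0],[0,0,0.05,0,0,0],[0,0,0.05,0,0,0],[0,0,0.05,0,0,0],[0,0,0.04,0,0,0],[0,0,0.03,0,0,0],[0,0,0.02,0,0,0],[0,0,0,0,0,0],[0,0,0,0,0,0]]]'; python3 -m inch '[[[0,0,0.01,0,0,0],[0,0,0.01,0,0,0],[0,0,0.01,0,0,0],[0,0,0,0,0,0]]]';  python3 -c "
from h import *
goal(.5172,-.0519,.027,97)"
```

```text
clock: 6.0
ee_pos: [0.5186, -0.0511, 0.0367]
tool_rot: [[0.993, 0.121, 0.001], [0.121, -0.993, -0.001], [0.001, 0.001, -1.0]]
wrist_force: [0.2, -0.9, -0.3]
finger_gap: 0.0107
finger_force: 59.3
clock: 6.33
ee_pos: [0.5185, -0.0511, 0.0306]
tool_rot: [[0.993, 0.121, 0.001], [0.121, -0.993, -0.001], [0.001, 0.001, -1.0]]
wrist_force: [0.2, 0.5, -0.8]
finger_gap: 0.011
finger_force: 59.3
pos [ 0.5185 -0.0511  0.0306] yhead -83.07 gap 0.011 F [ 0.2  0.5 -0.8] t 6.33
shift [-0.007  0.003  0.018] turn [ 0.001 -0.002 -0.002]
after turn, shift [-0.007  0.003  0.018]
```

No contact force, and the ear undersides are already below the wall tops, so the comb is in the notches. I'll keep going down slowly.

```bash
python3 -m inch '[[[0,0,0.006,0,0,0],[0,0,0.006,0,0,0],[0,0,0.004,0,0,0],[0,0,0,0,0,0],[0,0,0,0,0,0]]]'; python3 -m inch '[[[0,0,0.003,0,0,0],[0,0,0.003,0,0,0],[0,0,0,0,0,0]]]'
```

```text
clock: 6.75
ee_pos: [0.5186, -0.0511, 0.0276]
tool_rot: [[0.993, 0.121, 0.002], [0.121, -0.993, -0.001], [0.001, 0.001, -1.0]]
wrist_force: [1.2, -0.2, -0.2]
finger_gap: 0.011
finger_force: 59.3
clock: 7.0
ee_pos: [0.5188, -0.0512, 0.0269]
tool_rot: [[0.993, 0.121, 0.002], [0.121, -0.993, -0.001], [0.002, 0.001, -1.0]]
wrist_force: [-2.1, 0.5, 3.7]
finger_gap: 0.0107
finger_force: 60.1
```

Contact came at TCP z 0.0269, which is the predicted seated height. Now I'll release and go straight up.

```bash
python3 -m inch '[[[0,0,0,0,0,0],[0,0,0,0,0,0],[0,0,0,0,0,0],[0,0,0,0,0,0],[0,0,0,0,0,0],[0,0,0,0,0,0]]]' 36; python3 -m inch '[[[0,0,-0.04,0,0,0],[0,0,-0.08,0,0,0],[0,0,-0.12,0,0,0],[0,0,-0.12,0,0,0],[0,0,-0.12,0,0,0],[0,0,-0.12,0,0,0],[-0.15,0,0,0,0,0],[-0.15,0,0,0,0,0],[0,0,0,0,0,0],[0,0,0,0,0,0]]]'; python3 -c "
from h import *
goal(.5262,-.1273,.14,97)
snap('wrist','w4',(100,0,450,262),2.2)"
```

```text
clock: 7.5
ee_pos: [0.5186, -0.0511, 0.0264]
tool_rot: [[0.993, 0.121, 0.002], [0.121, -0.993, -0.001], [0.001, 0.001, -1.0]]
wrist_force: [-0.0, 0.1, -0.2]
finger_gap: 0.0362
finger_force: 0.0
clock: 8.33
ee_pos: [0.4579, -0.0583, 0.1468]
tool_rot: [[0.993, 0.12, 0.002], [0.12, -0.993, -0.001], [0.002, 0.001, -1.0]]
wrist_force: [0.2, -0.1, -0.3]
finger_gap: 0.0359
finger_force: 0.0
pos [ 0.4579 -0.0583  0.1468] yhead -83.11 gap 0.0359 F [ 0.2 -0.1 -0.3] t 8.33
shift [0.298 0.383 0.035] turn [ 0.001 -0.003 -0.002]
after turn, shift [0.297 0.384 0.034]
```

View pics/w4.png

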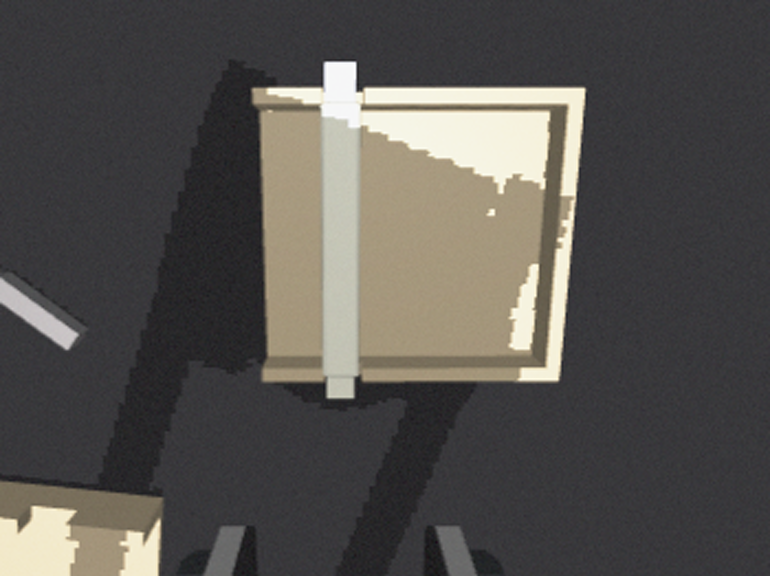

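Both ears sit in their notches, at crop (340,75) and (341,388), and the tray is undisturbed. Its corners are at (252,88), (585,88), (560,381) and (262,381). Next I'll grip the trailing wall from above and steer the tray to the dock.

```bash
python3 -c "
from h import *
f=lambda x,y,z:w('w4',100+(x+.5)/2.2-.5,0+(y+.5)/2.2-.5,z)[:2]
Q=[f(585,88,.026),f(560,381,.026),f(262,381,.026),f(252,88,.026)]
ang=lambda v:np.degrees(np.arctan2(v[1],v[0]))
print(np.mean(Q,0),[round(np.linalg.norm(Q[i]-Q[(i+1)%4]),4) for i in range(4)],ang(Q[3]-Q[0]),ang(Q[2]-Q[1]),ang(Q[0]-Q[1]))
h=np.radians(97); c=np.mean(Q,0); tw=c-.0525*np.array([np.cos(h),np.sin(h)]); print('wall',tw)
e=f(341,398,.026),f(340,63,.026); print('comb',(e[0]+e[1])/2,np.linalg.norm(e[0]-e[1]))
goal(*tw,.09,97)
"
```

```text
[ 0.52008193 -0.07560602] [np.float64(0.1), np.float64(0.1109), np.float64(0.0999), np.float64(0.1103)] 96.869291175954 96.86751744809924 7.278391687856546
wall [ 0.52648008 -0.1277147 ]
comb [ 0.51744597 -0.04970917] 0.11403032187362275
pos [ 0.459  -0.0584  0.1472] yhead -83.1 gap 0.0356 F [-0.  -0.2 -0.4] t 8.38
shift [0.292 0.384 0.287] turn [ 0.002 -0.004 -0.002]
after turn, shift [0.292 0.385 0.286]
```

```bash
python3 -m inch '[[[0.06,0.078,0,0,0,0],[0.06,0.079,0,0,0,0],[0.06,0.079,0,0,0,0],[0.06,0.078,0,0,0,0],[0.058,0.078,0,0,0,0],[0,0,0.12,0,0,0],[0,0,0.12,0,0,0],[0,0,0.12,0,0,0],[0,0,0,0,0,0],[0,0,0,0,0,0]]]' 26; python3 -c "
from h import *
goal(.5275,-.129,.009,97)"
```

```text
clock: 9.22
ee_pos: [0.5271, -0.1285, 0.0734]
tool_rot: [[0.993, 0.121, -0.002], [0.121, -0.993, 0.001], [-0.001, -0.001, -1.0]]
wrist_force: [-0.1, -0.6, 0.9]
finger_gap: 0.0258
finger_force: 0.0
pos [ 0.5271 -0.1285  0.0734] yhead -83.06 gap 0.0258 F [-0.1 -0.6  0.9] t 9.22
shift [0.002 0.003 0.322] turn [-0.001  0.002 -0.001]
after turn, shift [0.002 0.003 0.322]
```

```bash
python3 -m inch '[[[0.002,0.003,0.08,0,0,0],[0,0,0.08,0,0,0],[0,0,0.06,0,0,0],[0,0,0.04,0,0,0],[0,0,0.03,0,0,0],[0,0,0.02,0,0,0],[0,0,0.01,0,0,0],[0,0,0,0,0,0],[0,0,0,0,0,0]]]'; python3 -m inch '[[[0,0,0,0,0,0],[0,0,0,0,0,0],[0,0,0,0,0,0],[0,0,0,0,0,0],[0,0,0,0,0,0]]]' 0; python3 -c "
from h import *
goal(.542,-.04,.010,97)"
```

```text
clock: 9.97
ee_pos: [0.5286, -0.1297, 0.0111]
tool_rot: [[0.993, 0.121, 0.002], [0.121, -0.993, -0.001], [0.002, 0.001, -1.0]]
wrist_force: [0.4, -0.2, 0.1]
finger_gap: 0.026
finger_force: 0.0
clock: 10.38
ee_pos: [0.5288, -0.1298, 0.0113]
tool_rot: [[0.993, 0.121, 0.003], [0.121, -0.993, -0.001], [0.003, 0.001, -1.0]]
wrist_force: [-0.8, -0.1, 5.5]
finger_gap: 0.003
finger_force: 60.5
pos [ 0.5288 -0.1298  0.0113] yhead -83.07 gap 0.003 F [-0.8 -0.1  5.5] t 10.38
shift [ 0.12  -0.438  0.006] turn [ 0.002 -0.003 -0.002]
after turn, shift [ 0.12  -0.438  0.007]
```

```bash
python3 -m inch '[[[0.003,-0.02,0,0,0,0.01],[0.006,-0.04,0,0,0,0.02],[0.006,-0.05,0,0,0,0.025],[0.006,-0.05,0,0,0,0.028],[0.006,-0.05,0,0,0,0.028],[0.006,-0.05,0,0,0,0.028],[0.006,-0.05,0,0,0,0.028],[0.006,-0.05,0,0,0,0.025],[0.006,-0.04,0,0,0,0.02],[0.003,-0.02,0,0,0,0.01]]]'; python3 -m inch '[[[0,0,0,0,0,0],[0,0,0,0,0,0]]]'; python3 -c "
from h import *
goal(.5375,-.0453,.010,87)
snap('wrist','w5');snap('top','t5');snap('scene','s5')
a=cv2.resize(cv2.imread('pics/t5.png')[140:245,175:310],None,fx=3.9,fy=3.9,interpolation=2)[:300,:400]
c=lambda n,u,v,s,wd,ht:cv2.resize(cv2.imread('pics/'+n+'.png')[v:v+int(ht/s),u:u+int(wd/s)],(wd,ht),interpolation=cv2.INTER_CUBIC)
p=c('s5',200,110,4,400,600); q=np.vstack([c('w5',0,0,.78125,400,300),c('t5',180,150,4,400,300)])
cv2.imwrite('pics/m5.png',np.hstack([q,p]))
"
```

```text
clock: 11.22
ee_pos: [0.536, -0.0452, 0.0113]
tool_rot: [[0.999, -0.054, 0.003], [-0.054, -0.999, -0.002], [0.003, 0.002, -1.0]]
wrist_force: [-1.0, -5.4, 6.1]
finger_gap: 0.0035
finger_force: 60.7
clock: 11.38
ee_pos: [0.5361, -0.0447, 0.0113]
tool_rot: [[0.999, -0.053, 0.003], [-0.053, -0.999, -0.0], [0.003, 0.0, -1.0]]
wrist_force: [-0.4, 1.2, 6.3]
finger_gap: 0.0035
finger_force: 60.7
pos [ 0.5361 -0.0447  0.0113] yhead -93.06 gap 0.0035 F [-0.4  1.2  6.3] t 11.38
shift [0.007 0.003 0.006] turn [ 0.    -0.004 -0.001]
after turn, shift [0.007 0.003 0.006]
```

View pics/m5.png

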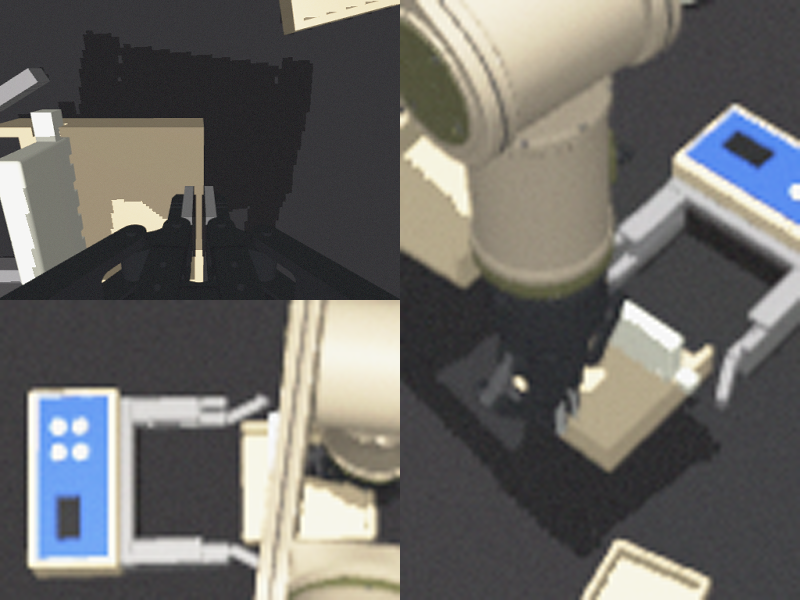

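The montage shows the tray's open end entering the flare almost in line with the rails. In the top panel the tray edges are at y≈422/541 and the inner rail edges at y≈423/541. The comb is upright in its notches. I'll check the lateral alignment numerically with edge profiles.

```bash
python3 -c "
from h import *
g=load('t5')['img'].mean(2)
def edges(u):
    p=np.mean(g[172:222,u-1:u+2],1); d=np.diff(p); r=[]
    for i in range(1,len(d)-1):
        if abs(d[i])>18 and abs(d[i])>=abs(d[i-1]) and abs(d[i])>abs(d[i+1]):
            k=d[i-1:i+2]; r.append((round(172.5+i+(k*[-1,0,1]).sum()/k.sum(),2),int(d[i])))
    return r
for u in (218,222,226,230,242,244): print(u,edges(u))
"
```

```text
218 [(np.float64(173.96), 67), (np.float64(179.62), -37), (np.float64(181.34), -55), (np.float64(209.33), 78), (np.float64(215.34), -94)]
222 [(np.float64(173.86), 99), (np.float64(179.72), -51), (np.float64(209.0), 78), (np.float64(215.35), -96)]
226 [(np.float64(173.85), 99), (np.float64(181.34), -80), (np.float64(208.99), 79), (np.float64(215.24), -74)]
230 [(np.float64(173.94), 76), (np.float64(180.13), 33), (np.float64(181.18), -63), (np.float64(208.98), 48), (np.float64(210.28), 46), (np.float64(215.34), -82)]
242 [(np.float64(174.88), 68), (np.float64(180.92), 88), (np.float64(183.96), 45), (np.float64(209.89), -70), (np.float64(212.66), 78), (np.float64(215.71), -77)]
244 [(np.float64(173.72), 62), (np.float64(177.2), -64), (np.float64(179.95), 107), (np.float64(183.87), 43), (np.float64(209.73), -61), (np.float64(213.22), 45), (np.float64(215.93), -41)]
```

```bash
python3 -c "
from h import *
for n,u,v,z in (('lipU',224,179.72,.0335),('lipL',224,209.0,.0335),('railU bench',226,181.3,0),('lipoutU',224,173.87,.0335),('lipoutL',224,215.3,.0335),('trayU',243,180.5,.026),('trayL top',243,209.8,.026),('trayL bench',243,209.8,0)):
    print(n,w('t5',u,v,z)[:2])
s=readout.observe(); R=np.array(s['tool_rot']).reshape(3,3); a=-R[:2,1]; p=s['ee_pos'][:2]
print('tray from tool: centre',p+.0525*a,'front',p+.1075*a, np.degrees(np.arctan2(a[1],a[0])))
"
```

```text
lipU [0.59640509 0.11513069]
lipL [0.49619123 0.121147  ]
railU bench [0.59888721 0.1103668 ]
lipoutU [0.61677697 0.11390767]
lipoutL [0.47500249 0.12241906]
trayU [0.59072231 0.051504  ]
trayL top [0.49011174 0.05846672]
trayL bench [0.49499728 0.05889204]
tray from tool: centre [0.53893687 0.00772918] front [0.54188534 0.06265009] 86.92697877673051
```

```bash
python3 -m inch '[[[0.004,-0.01,0,0,0,0],[0.004,-0.02,0,0,0,0],[0,-0.03,0,0,0,0],[0,-0.03,0,0,0,0],[0,-0.03,0,0,0,0],[0,-0.03,0,0,0,0],[0,-0.03,0,0,0,0],[0,-0.02,0,0,0,0],[0,0,0,0,0,0],[0,0,0,0,0,0]]]'; python3 -c "
from h import *
s=readout.observe();print(s['wrist_torque'],s['wrist_force'])"
```

```text
clock: 12.37
ee_pos: [0.54, -0.0051, 0.0113]
tool_rot: [[0.999, -0.053, 0.003], [-0.053, -0.999, -0.001], [0.003, 0.001, -1.0]]
wrist_force: [-0.3, -0.7, 5.4]
finger_gap: 0.0032
finger_force: 60.6
[-0.01342896  0.03184886 -0.0409193 ] [-0.31934357 -0.67299215  5.36888391]
```

No side force. Next, 40 mm more.

```bash
python3 -m inch '[[[0,-0.01,0,0,0,0],[0,-0.02,0,0,0,0],[0,-0.025,0,0,0,0],[0,-0.025,0,0,0,0],[0,-0.025,0,0,0,0],[0,-0.025,0,0,0,0],[0,-0.025,0,0,0,0],[0,-0.025,0,0,0,0],[0,-0.02,0,0,0,0],[0,0,0,0,0,0]]]'; python3 -c "
from h import *
s=readout.observe();print(s['wrist_torque'],s['wrist_force'])"
```

```text
clock: 13.2
ee_pos: [0.542, 0.0347, 0.0113]
tool_rot: [[0.999, -0.053, 0.003], [-0.053, -0.999, -0.001], [0.003, 0.001, -1.0]]
wrist_force: [0.2, -0.9, 6.7]
finger_gap: 0.0028
finger_force: 60.7
[-0.307849    0.01674894  0.00487493] [ 0.23009882 -0.89079917  6.69043104]
```

```bash
for i in 1; do python3 -m inch '[[[0,-0.006,0,0,0,0],[0,-0.006,0,0,0,0],[0,-0.006,0,0,0,0],[0,-0.006,0,0,0,0],[0,-0.006,0,0,0,0],[0,-0.006,0,0,0,0]]]'; done; python3 -m inch '[[[0,-0.005,0,0,0,0],[0,-0.005,0,0,0,0],[0,0,0,0,0,0]]]'
```

```text
clock: 13.7
ee_pos: [0.5424, 0.041, 0.0113]
tool_rot: [[0.999, -0.054, 0.003], [-0.054, -0.999, -0.002], [0.003, 0.002, -1.0]]
wrist_force: [-0.4, -5.5, 5.4]
finger_gap: 0.0029
finger_force: 60.7
clock: 13.95
ee_pos: [0.5425, 0.0431, 0.0113]
tool_rot: [[0.999, -0.054, 0.003], [-0.054, -0.999, -0.002], [0.003, 0.002, -1.0]]
wrist_force: [-0.4, -4.7, 6.9]
finger_gap: 0.0032
finger_force: 60.7
```

```bash
python3 -m inch '[[[0,-0.005,0,0,0,0],[0,-0.005,0,0,0,0],[0,0,0,0,0,0]]]'; python3 -m inch '[[[0,-0.005,0,0,0,0],[0,-0.005,0,0,0,0],[0,0,0,0,0,0]]]'
```

```text
clock: 14.2
ee_pos: [0.5427, 0.0433, 0.0113]
tool_rot: [[0.999, -0.054, 0.003], [-0.054, -0.999, -0.005], [0.004, 0.005, -1.0]]
wrist_force: [-0.1, -14.1, 5.7]
finger_gap: 0.0034
finger_force: 60.8
clock: 14.45
ee_pos: [0.5427, 0.0434, 0.0113]
tool_rot: [[0.999, -0.054, 0.003], [-0.054, -0.999, -0.008], [0.003, 0.007, -1.0]]
wrist_force: [-1.2, -22.7, 8.0]
finger_gap: 0.0033
finger_force: 61.0
```

It stalled against the stop at y=0.0434, close to the predicted 0.0445. I'll ease the preload, open, lift and check.

```bash
python3 -m inch '[[[0,0.005,0,0,0,0],[0,0.005,0,0,0,0],[0,0,0,0,0,0]]]'; python3 -m inch '[[[0,0,0,0,0,0],[0,0,0,0,0,0],[0,0,0,0,0,0],[0,0,0,0,0,0],[0,0,0,0,0,0]]]' 26; python3 -m inch '[[[0,0,-0.03,0,0,0],[0,0,-0.06,0,0,0],[0,0,-0.1,0,0,0],[0,0,-0.1,0,0,0],[0,0.1,-0.1,0,0,0],[0,0.1,0,0,0,0],[0,0,0,0,0,0],[0,0,0,0,0,0],[0,0,0,0,0,0]]]' 0; python3 -c "
from h import *
goal(.541,.015,.013,87)"
```

```text
clock: 14.7
ee_pos: [0.5427, 0.0433, 0.0113]
tool_rot: [[0.999, -0.054, 0.003], [-0.054, -0.999, -0.004], [0.004, 0.004, -1.0]]
wrist_force: [-0.3, -12.5, 5.7]
finger_gap: 0.0032
finger_force: 60.9
clock: 15.12
ee_pos: [0.5415, 0.0461, 0.0102]
tool_rot: [[0.999, -0.053, 0.001], [-0.053, -0.999, -0.0], [0.001, 0.0, -1.0]]
wrist_force: [0.7, -0.2, 0.2]
finger_gap: 0.0259
finger_force: 0.0
clock: 15.87
ee_pos: [0.5394, 0.0061, 0.0887]
tool_rot: [[0.999, -0.054, 0.001], [-0.054, -0.999, -0.0], [0.002, 0.0, -1.0]]
wrist_force: [-0.1, -0.1, -0.6]
finger_gap: -0.0001
finger_force: 0.0
pos [0.5394 0.0061 0.0887] yhead -93.09 gap -0.0001 F [-0.1 -0.1 -0.6] t 15.87
shift [ 0.005 -0.045  0.378] turn [ 0.    -0.002 -0.002]
after turn, shift [ 0.006 -0.045  0.378]
```

I set the fingers to close while still lifting, so they may have nudged the wall. I'll push the wall home with the closed fingers, then check the pose numerically.

```bash
python3 -m inch '[[[0.008,0,0.08,0,0,0],[0,0,0.1,0,0,0],[0,0,0.1,0,0,0],[0,0,0.06,0,0,0],[0,0,0.03,0,0,0],[0,0,0,0,0,0],[0,0,0,0,0,0]]]'; python3 -m inch '[[[0,-0.012,0,0,0,0],[0,-0.012,0,0,0,0],[0,-0.012,0,0,0,0],[0,-0.012,0,0,0,0],[0,-0.012,0,0,0,0],[0,-0.012,0,0,0,0],[0,0,0,0,0,0]]]'
```

```text
clock: 16.45
ee_pos: [0.5413, 0.006, 0.0147]
tool_rot: [[0.999, -0.053, 0.001], [-0.053, -0.999, -0.001], [0.001, 0.0, -1.0]]
wrist_force: [0.2, 0.1, -0.3]
finger_gap: -0.0001
finger_force: 0.0
clock: 17.03
ee_pos: [0.5421, 0.0206, 0.0146]
tool_rot: [[0.999, -0.053, 0.002], [-0.053, -0.999, -0.001], [0.002, 0.0, -1.0]]
wrist_force: [-1.1, -1.4, 0.2]
finger_gap: 0.0002
finger_force: 0.0
```

```bash
python3 -m inch '[[[0,-0.008,0,0,0,0],[0,-0.008,0,0,0,0],[0,-0.008,0,0,0,0],[0,0,0,0,0,0]]]'; python3 -m inch '[[[0,-0.006,0,0,0,0],[0,-0.006,0,0,0,0],[0,-0.006,0,0,0,0],[0,0,0,0,0,0]]]';python3 -m inch '[[[0,-0.006,0,0,0,0],[0,-0.006,0,0,0,0],[0,-0.006,0,0,0,0],[0,0,0,0,0,0]]]'
```

```text
clock: 17.37
ee_pos: [0.5423, 0.025, 0.0145]
tool_rot: [[0.999, -0.053, 0.002], [-0.053, -0.999, -0.001], [0.002, 0.001, -1.0]]
wrist_force: [0.3, -0.9, 0.1]
finger_gap: 0.0003
finger_force: 0.3
clock: 17.7
ee_pos: [0.5425, 0.0275, 0.0145]
tool_rot: [[0.999, -0.053, 0.002], [-0.053, -0.999, -0.002], [0.002, 0.002, -1.0]]
wrist_force: [0.6, -7.1, -0.1]
finger_gap: 0.0002
finger_force: 3.1
clock: 18.03
ee_pos: [0.5426, 0.0282, 0.0146]
tool_rot: [[0.999, -0.054, 0.001], [-0.054, -0.999, -0.007], [0.001, 0.007, -1.0]]
wrist_force: [-1.4, -20.3, 1.9]
finger_gap: -0.0002
finger_force: 10.6
```

It's firmly home: 20 N with no further motion. I'll back off, rise and check with the cameras.

```bash
python3 -m inch '[[[0,0.02,0,0,0,0],[0,0.06,0,0,0,0],[0,0.1,0,0,0,0],[0,0.1,-0.1,0,0,0],[0,0.05,-0.15,0,0,0],[-0.1,0,-0.15,0,0,0],[-0.15,0,-0.1,0,0,0],[-0.15,0,0,0,0,0],[-0.1,0,0,0,0,0],[0,0,0,0,0,0]]]'; python3 -c "
from h import *
snap('scene','s7');snap('top','t7'); snap('wrist','w7')
s=readout.observe();print(s['ee_pos'],s['wrist_force'],s['finger_force'])
# predicted pixels for home tray + seated comb, with dock (.5447,.0965) heading 86.7
h=np.radians(86.8); O=np.array([.5450,.0955]); ax=np.array([np.cos(h),np.sin(h)]); ay=np.array([-ax[1],ax[0]])
P=lambda x,y,z:[*(O+x*ax+y*ay),z]
for n in('s7','t7','w7'):
    d=load(n);print(n,d['p'])
    for k,q in dict(trailL=P(-55,50,26),trailR=P(-55,-50,26),barL=P(25,42,56),barR=P(25,-42,56),earL=P(25,57,26),earR=P(25,-57,26)).items() if 0 else {k:P(a/1e3,b/1e3,c/1e3) for k,a,b,c in(('trailL',-55,50,26),('trailR',-55,-50,26),('barL',25,42,56),('barR',25,-42,56),('earR',25,-57,26))}.items(): print(k,np.round(px(n,q),1),end=' ')
    print()
g=load('t7')['img'].mean(2).astype(int)
print(g[176:216:1,190:250:2])
" | cut -c1-400
```

```text
clock: 18.87
ee_pos: [0.4361, -0.0282, 0.114]
tool_rot: [[0.999, -0.053, 0.0], [-0.053, -0.999, 0.0], [0.0, -0.0, -1.0]]
wrist_force: [-1.0, -0.3, -0.5]
finger_gap: -0.0
finger_force: 0.0
[ 0.43977691 -0.02864167  0.1147277 ] [ 0.77008417  1.0098297  -0.11550075] 0.0
s7 [ 0.99005976 -0.5341955   0.98743534]
trailL [246.6 184.3] trailR [273.6 202.7] barL [266.9 162.6] barR [289.9 177.3] earR [293.5 186.7] 
t7 [0.19517009 0.0327902  1.59562905]
trailL [247.5 208.9] trailR [247.  179.9] barL [222.9 205.3] barR [222.8 180.5] earR [223.4 178.3] 
w7 [ 0.51509746 -0.03112123  0.25805956]
trailL [148.5 128.9] trailR [133.1 -39.1] barL [ -1.8 121.1] barR [-38.4 -42.6] earR [ -2.6 -53.1] 
[[168 170 169 ... 208 120  94]
 [169 169 169 ... 147  68 112]
 [170 169 169 ...  74  66 118]
 ...
 [175 175 178 ... 141 230 159]
 [197 227 231 ... 199 230 158]
 [236 244 244 ... 227 230 150]]
```

Run:
```python
from h import *
def show(n,u0,u1,v0,v1,step=1):
    im=load(n)['img'][v0:v1,u0:u1].astype(int); R,G,B=im[...,0],im[...,1],im[...,2]
    for r in range(0,v1-v0,step):
        s=''
        for c in range(u1-u0):
            m=im[r,c].mean(); d=R[r,c]-B[r,c]
            s+= 'b' if d<-40 else '.' if m<100 else ('C' if m>190 else 'c') if d>13 else ('W' if m>205 else 'w')
        print(v0+r,s)
show('t7',195,258,172,218); print(); show('s7',236,312,150,216)
```

```text
172 cCCCCCCCCCCCCCc........................................cccccccc
173 WWWWWWWWWWWWWCc..................................w.....cccccccc
174 bbbbbbbbbbbbWWcwwwwwwwwwwwwwwwwwwwwwwwwwww......wwww..ccCcccCCc
175 bbbbbbbbbbbbWCcwWWwwwwwwwWWWWWWWWWwwWWWWWw....wwwWWw..cCCcccCCc
176 bbbbbbbbbbbbWWcwWWWWWWWWWWWWWWWWWWWwwwwwww..wwwWWWww..cCCccCCCc
177 bbbbbbbbbbbbWWcwWWWWWWWWWWWWWWWWWWwwwwwwwwwwwWWWww...cCCCccCCCc
178 bbbbbbbbbbbbWWcwWWWWWWWWWWWWWWWWWWWwwwwwwwwWWWww.....cCCCccCCCc
179 bbbbbbbbbbbbWWcwWWWWWWwwwwWWWwwwwwwWWWWWWwWWwwww.....cCCCcCCCcc
180 WbbbWWWbbbbbWWcwWWwCCCCCcCWWWWCCCCCCCCCCCCCCCCCCCCCCccCCCcCCCcc
181 WWbWWWWbbbbbWWcwWwwCCCCCCCWWWWCCCCCCCCCCCCCCCCCCCCCCccCCCcCCCcc
182 WbbWWWWbbbbbWWcwWwwcCCCCCCWWWWCCccccccccccccccccccCCccCCCcCCCcc
183 WbbbWbbbbbbbWWcwWww.cccccCWWWWCCCCCCCCCCCCCCCCCCCCCCcCCCCcCCCcc
184 bbbbbbbbbbbbWWcwWww.CCCCCWWWWWCCCCCCCCCCCCCCCCCCCCCCCCCCCcCCCcc
185 bbbbbbbbbbbbWWcwWww.CCCCCWWWWWCCCCCCCCCCCCWCCCCCCCCCCCCCccCCCcC
186 WbbbWWWbbbbbWWcwWww.CCCCCWWWWWCCCWCCCCCCCCCCCCCCCCCCCCCCccCCCcC
187 WWbWWWWbbbbbWWcwWww.CCCCCWWWWWCCCCCCWCCCCCCCCCCCCCCCCCCCcCCCCcC
188 WWbWWWWb
[... 6674 characters left out ...]
............cc.....wwWw.............................
208 ...........................................wwww.............................
209 ...........................................www..............................
210 ...........................................www..............................
211 ............................................w...............................
212 ............................................................................
213 ............................................................................
214 ............................................................................
215 ............................................................................
```

The numeric check agrees with the predicted home pose. The trailing wall is at u≈247 (247.0 predicted), the bar top spans v 180-205 at u≈222 (180.5-205.3 at 222.9 predicted), and the bar end in the scene view is at (290,178), where (290,177) was predicted. The arm is clear, so I'm handing in.

```bash
python3 -c "
from cell import close_job
print(close_job())"
```

```text
the job is handed in; nothing more can be done
None
```

The wide comb is seated in the tray notches, the tray is pushed home against the dock's stop with the arm clear, and the job is handed in; pixel positions in the final images agree with home and seated, but the hand-in returned no verdict.

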